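# Clamp a tablet bottle with a lift-off ratchet lever

## Robot

A 6-joint arm with a two-finger parallel gripper is mounted at the origin on a cart in front of the work surface, level with it; the furniture and walls round the work are solid. World frame = base frame: x ahead of the robot, y to its left, z up, the work surface at z = 0. Lengths are in m, angles in rad, forces in N, time in s.
With the tool pointing down it reaches from about 0.25 to 0.725 m from the base axis. Payload 4 kg.
Tool frame: the origin (TCP) lies midway between the tips of the shut fingers; the grasp point (between the pads) lies 19 mm behind it; z points along the fingers, y is the line along which they close (so a half turn about z gives the same grasp; the last joint's range is limited). The gripper opens to 85 mm and grips with 20 to 120 N. Pads are 22 mm wide; open, the fingers measure 114 mm over their backs; the gripper's body (76 mm by 85 mm) begins 54 mm behind the grasp point. The pads swing forward as they close: fully open they stand 13 mm farther back than shut.
Start: joints at [-1.295, 0.241, 0.005, 1.335, 0, 1.571], TCP at [0.136, -0.481, 0.231] pointing down, gripper open.
Joint ranges: [-2.72, 2.72], [-1.05, 1.87], [-1.09, 1.28], [-1.99, 2.15], [-1.42, 1.44], [-3.14, 3.14]. Speed limits (rad/s): [2.79, 2.79, 3.14, 3.14, 3.14, 3.14].

## Interface

Orientations are given as a unit quaternion [x, y, z, w].
In Python, from workcell import get_obs, camera, job_done, silhouettes gives the robot as it stands. The module is installed in compiled form; this text tells all that it offers.
- The arm moves only by the tool drive_tool, never from a script. Its argument "increments" is a list of rows, each a list of 3 entries, a list of its own where there are three numbers: the shift along the world's x, y, z in mm, then the turn, a rotation vector about the world's x, y, z in degrees, then the opening, from 0 (shut) to 1 (fully open). A call has 1 to 8 rows; each row shifts and turns the commanded pose from where the row before left it; what a row does not reach is not made up. A row lasts 1/12 s, in which the tool goes at most 41.7 mm and 7.16 degrees, less where a joint would pass 70% of its speed; a pose out of reach is approached as far as the arm can. A call is refused whole if a number of a shift passes 41.7 or a number of a turn 7.16, either way. A call with a gripper value outside its range is refused whole. The fingers move at their own pace and stop on an object; the grip force is fixed at half the most. Time passes only in rows, so rows that do not move let the fingers close. It gives the time, the measured TCP pose, the force, the opening and the grip force at its end, in the units of the state.
- get_obs(): the state, without advancing time (a new reading comes with each control period).
- camera(name): name is "scene" or "side" or "wrist"; returns a dict with "image" (384x512x3 uint8, red, green, blue), "K" (3x3 intrinsics, pixels), "view" (4x4, takes a point from world to camera coordinates). Camera axes: x right, y down, z forward; pixel columns grow to the right and rows downward; lengths in m; the calibration is good to about 2 mm. A picture is of the moment at which its call begins. There is no depth.
- job_done(): hands the job in; it is judged then, once.
Trained networks look in a picture, given as the dict that the camera call returned (one of the last four; its "shot" number tells which), for a name from the list of things; names that differ only in an ending like _2 or _b are one class to them, and where a whole thing is asked for, a point or a joint stands for the part that bears it (a point fixed in the world has none). Each returns a list of dicts, best first, with "conf" (0 to 1); they miss things now and then, are a little off and sometimes report something else, mostly with a low value. They report only what shows in the picture. A call takes as long as a camera call.
- silhouettes(query, picture): "region" (384x512 bool, what is visible of it) and "bbox" ([left, top, right, bottom] in pixels, round what is visible of it).
The state is a dict: "clock": time; "joint_pos": joint angles; "joint_vel": joint speeds; "tau": joint torques, N m; "eef_pos": TCP position; "tool_rot": TCP orientation; "ft_force": force on the tool from outside, world axes, zero at the start; "ft_torque": the same for the moment, N m; "grip_width": finger opening in m; "grasp_force": force on a finger pad.
Only numpy, scipy, OpenCV 4.12 (cv2) and the standard library are available. Lean on these libraries where they do the work, as an engineer would, in place of code of your own. Each camera call takes 0.05 s, during which the arm holds its last target. There are 200 camera calls.

## Task

Clamp the tall white tablet bottle in the grey bench clamp with its orange-knobbed lever: turn the lever clockwise (seen from above), and when it runs out of swing lift it off its serrations, swing it back, let it drop fully into its serrations again and go on turning. Stop when the spring jaw presses the bottle firmly into the blue V block, with about 35 N and never more than 65 N; let go of the lever and leave it seated. The bottle stays standing in the clamp, and the green cup, the carton and the small bottle stay where they are.

Things in the scene. Friction and masses are not known exactly. Their poses are not given: they have to be found in the camera images.
- clamp: Bench clamp bolted to the desk (fixed): grey bed plate 110 x 250 x 12 mm, origin at the centre of its underside, z up, long side along its y. On it: a 60 mm square aluminium gear housing 70 mm high, centre at y = -75 mm, with the lever; a sliding steel jaw with a black rubber pad; a blue V block (top 58 mm above the desk) opening to -y. The jaw always starts fully open
- bottle_seat (a point): Mid setting of the clamped 48 mm bottle's axis, on top of the bed plate at y = 21.5 mm in the clamp's frame. The blue V block is set differently each time, up to 2.5 mm either way along y: from its start the pad has about 10 to 15 mm to go (1.0 to 1.5 rad of spindle turn) before the bottle is pinched, so the pinch must be felt
- spindle_axis (a point): Point on the lever's and spindle's vertical axis, 80 mm up. A seated lever turns the spindle both ways. Friction holds it where it is left. Turning it takes 0.55 Nm (6 N at the knob) while the jaw runs free and, past the pinch, 0.8 Nm more per rad: 10 N at the knob at 35 N jaw force. Held still, about 3/4 of this is felt; a hand gripped tight and turned along feels part of it as moment
- lever_knob (a point): Centre of the orange upright knob at the lever's end: 20 mm across, its grip 107 to 142 mm above the desk, this point 124.5 mm up with the lever seated, 90 mm from the spindle axis. It does not revolve on the lever. The lever's black arm, a 13 mm round bar, runs from the knob's foot (106 mm high) down to the hub, 49 mm across
- lever (a joint): Lever's swing in rad, 0 to 1.75 between its two end stops, growing clockwise seen from above (tightening). At 0.875 the lever points along the clamp's -x. Lifted, it swings freely. It starts between 0.7 and 1.3, and the rest of that swing is never enough to clamp the bottle. Turn it slowly at the end: 35 N is 0.44 rad past the pinch
- lever_lift (a joint): Height of the lever above its seat, m: 0 seated, about 0.004 on the tooth tips, swings free above 0.005, stop at 0.014. A spring and its weight press it down with about 5 N seated, 8 N fully lifted. 16 serrations, one every 0.39 rad, with about 0.1 rad of play; the teeth are round, so a lever resting on the tips slips in when turned a little
- jaw: Sliding steel jaw, 44 mm wide, 46 mm high, 12 mm thick, that moves 10 mm per rad of spindle turn towards the clamp's +y. It carries a black rubber pad 40 mm square on a spring of 8 N per mm; the pad's face stands 20 mm ahead of this origin, which is at the middle of the jaw's foot, 12.5 mm above the desk
- bottle: White tablet bottle with blue label band and white ribbed cap, 48 mm across, 78 mm tall, 60 g, loose; origin at the centre of its underside, z up. It stands on the bed plate in the V block's mouth
- green_cup: Green plastic dosing cup with a side tab, 62 x 77 x 44 mm, loose bystander; origin under its centre
- carton: White and blue medicine carton 50 x 92 x 24 mm, loose bystander; origin under its centre
- small_bottle: White tablet bottle with green cap, 38 mm across, 56 mm tall, loose bystander; origin under its centre

How it is judged:
On the way, in this order (a step that is already met when the one before it is completed fails the run):
1. the lever is lifted clear of its serrations (value of joint lever_lift above 0.006 m), for 0.2 s.
2. the lever is seated in its serrations again (value of joint lever_lift below 0.002 m), for 0.2 s.
3. the jaw's pad holds the bottle with more than 18 N, the lever seated (contact force between jaw and bottle above 18 N and value of joint lever_lift below 0.002 m), for 0.2 s.
At the end, for the whole second after the job is handed in: The lever is let go and seated (less than 2 mm off its seat), and the jaw's pad holds the bottle in the V block with 18 to 55 N; the bottle is at rest, upright within 0.12 rad, standing on the bed plate (underside less than 18 mm above the desk) (all of step 3 and contact force between jaw and bottle below 55 N and angle between bottle's own z axis and vertical below 0.12 rad and z of bottle in the frame of clamp below 0.018 m and linear speed of bottle below 0.02 m/s); the robot touches nothing.
It fails at once if the jaw presses the bottle with more than 65 N (contact force between jaw and bottle above 65 N).
It fails at once if the bottle is tipped by more than 0.3 rad (angle between bottle's own z axis and vertical above 0.3 rad).
It fails at once if the green cup, the carton or the small bottle is moved by more than 20 mm (distance of any of green_cup, carton, small_bottle from where it was at the start of the episode above 0.02 m).
It also fails if it takes over 64 s, if anything falls off the work surface, if the arm or the gripper's body presses on something with over 40 N, if the wrist force passes 120 N, or if a joint passes its speed limit or range.

## Working session

There is one attempt and no reset: what is moved stays moved. The work goes in short steps, Python scripts to look and compute and a tool call to move; the robot and the scene stay as the last step left them, time stands still between calls to the robot, and variables do not carry over. Pictures are saved under pics/ and viewed, at most 10 in all, crops included, and the job is handed in when it is done.

Besides the shell and the picture viewer there is one more tool, called after "Emit:" as name([rows], argument=value, ...), one row to a line, values as JSON. drive_tool: Moves the arm, as the interface text tells. Its arguments: {"type":"object","properties":{"increments":{"type":"array"}},"required":["increments"]}

```bash
mkdir -p pics; cat > h.py <<'E'
import numpy as np,cv2
from workcell import *
def px(c,P):
    P=np.atleast_2d(P);q=(c['view'][:3,:3]@P.T).T+c['view'][:3,3];u=(c['K']@q.T).T
    return u[:,:2]/u[:,2:]
def ray(c,uv):
    R=c['view'][:3,:3];t=c['view'][:3,3];o=-R.T@t
    d=R.T@np.linalg.inv(c['K'])@np.array([uv[0],uv[1],1.]);return o,d/np.linalg.norm(d)
def atz(c,uv,z):
    o,d=ray(c,uv);return o+d*(z-o[2])/d[2]
def tri(rs):
    A=0;b=0
    for o,d in rs:
        M=np.eye(3)-np.outer(d,d);A=A+M;b=b+M@o
    return np.linalg.solve(A,b)
E
python3 - <<'E'
from h import *
C={n:camera(n) for n in('scene','side')}
im=np.hstack([C[n]['image'] for n in C]);
for n in C:
    cv2.imwrite(f'pics/{n}0.png',cv2.resize(C[n]['image'][...,::-1],(800,600)))
    o=ray(C[n],(256,192));print(n,o)
    for q in('clamp','bottle','lever_knob','lever','jaw','green_cup','carton','small_bottle'):
        for s in silhouettes(q,C[n])[:2]:
            ys,xs=np.nonzero(s['region']);print(q,round(s['conf'],2),s['bbox'],xs.mean().round(1),ys.mean().round(1),len(xs))
o=get_obs();print(o['clock'],o['eef_pos'],o['tool_rot'])
E
```

```text
scene (array([0.21002125, 0.60086187, 0.79787243]), array([ 0.33923483, -0.58462202, -0.73697817]))
clamp 0.58 [198.8, 157.4, 269.6, 242.6] 233.0 199.1 2110
bottle 0.72 [217.3, 184.1, 238.4, 205.9] 226.6 194.2 328
bottle 0.58 [226.6, 150.6, 268.3, 175.7] 247.0 164.6 361
lever_knob 0.53 [225.2, 153.5, 266.4, 176.4] 245.5 165.0 388
lever_knob 0.27 [227.9, 152.0, 270.4, 175.6] 246.2 164.6 398
lever 0.8 [228.0, 154.6, 268.3, 172.7] 247.8 164.7 411
jaw 0.44 [224.2, 181.4, 239.9, 199.3] 234.9 187.0 100
green_cup 0.66 [189.4, 285.5, 219.7, 322.8] 203.9 304.5 717
carton 0.8 [296.1, 126.6, 314.0, 147.5] 305.3 137.6 329
small_bottle 0.61 [149.3, 293.0, 175.1, 318.8] 161.8 304.3 396
side (array([0.15071927, 0.87665969, 0.56753303]), array([ 0.39331431, -0.81015703, -0.43468316]))
clamp 0.77 [203.6, 169.3, 273.5, 252.7] 237.4 217.8 1795
bottle 0.85 [227.7, 196.9, 237.7, 217.2] 230.9 207.9 258
lever_knob 0.66 [232.1, 171.2, 273.0, 192.8] 252.4 183.1 303
lever 0.69 [228.0, 170.2, 270.8, 190.8] 250.9 183.3 327
jaw 0.43 [241.4, 204.0, 243.7, 206.5] 240.6 206.3 7
green_cup 0.86 [203.3, 280.9, 228.2, 321.6] 216.1 299.8 949
green_cup 0.33 [156.3, 285.9, 177.1, 317.8] 166.5 300.7 583
carton 0.85 [291.9, 167.8, 313.2, 186.2] 302.1 178.3 278
small_bottle 0.82 [155.9, 284.0, 175.1, 317.6] 166.2 300.5 535
0.9 [ 0.13614536 -0.48111886  0.23132201] [ 9.90508318e-01  1.37452800e-01 -1.34702833e-05  1.97552020e-05]
```

```bash
python3 - <<'E'
from h import *
ims=[]
for n in('scene','side'):
    c=camera(n); ims.append(cv2.resize(c['image'][130:270,170:330],(0,0),fx=2.5*1,fy=2.5,interpolation=cv2.INTER_CUBIC))
    im=cv2.cvtColor(c['image'],cv2.COLOR_RGB2HSV); m=((im[...,0]>5)&(im[...,0]<20)&(im[...,1]>140)&(im[...,2]>90)).astype(np.uint8)
    k,l,s,ce=cv2.connectedComponentsWithStats(m)
    for i in range(1,k):
        if s[i,4]>8: print(n,s[i],ce[i],atz(c,ce[i],.1245))
cv2.imwrite('pics/crop.png',np.hstack(ims)[...,::-1])
E
```

```text
scene [263 155   5   4  18] [265.22222222 156.5       ] [ 0.56837673 -0.06695232  0.1245    ]
scene [105 211  14  10  83] [111.55421687 215.61445783] [0.78115277 0.31630721 0.1245    ]
scene [196 365   3   4  11] [197.09090909 366.63636364] [0.39420236 0.48340624 0.1245    ]
scene [203 370   3   4   9] [203.77777778 371.11111111] [0.37960077 0.48328015 0.1245    ]
scene [191 373   3   4   9] [191.88888889 374.66666667] [0.39408243 0.49845477 0.1245    ]
scene [197 378   4   4  11] [198.36363636 379.45454545] [0.37971125 0.49879771 0.1245    ]
side [266 171   7  14  77] [268.41558442 177.27272727] [ 0.56330827 -0.05197053  0.1245    ]
side [210 356   6   6  25] [212.76 358.32] [0.36923555 0.55306244 0.1245    ]
side [219 359   6   6  25] [221.24 361.68] [0.3559025  0.55262596 0.1245    ]
side [205 363   6   6  28] [207.35714286 365.78571429] [0.36916056 0.56684936 0.1245    ]
side [213 367   6   6  28] [215.67857143 369.5       ] [0.35599763 0.56688034 0.1245    ]
side [199 371   6   7  30] [201.53333333 373.8       ] [0.36911168 0.58103506 0.1245    ]
side [207 375   7   6  30] [210.03333333 377.6       ] [0.35595732 0.58093896 0.1245    ]
side [193 380   6   4  22] [195.5        381.63636364] [0.36945641 0.59451167 0.1245    ]
```

View pics/crop.png

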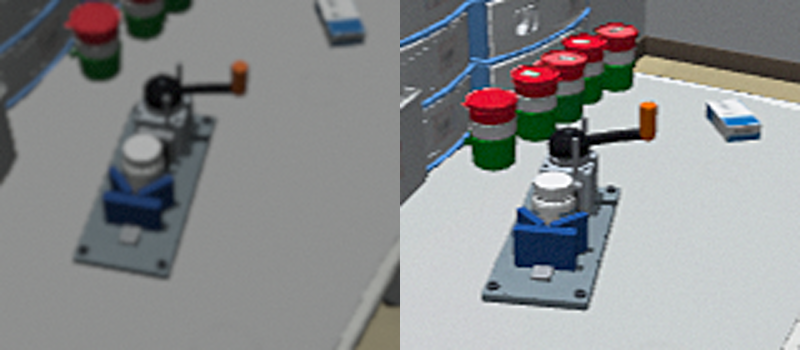

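View pics/scene0.png

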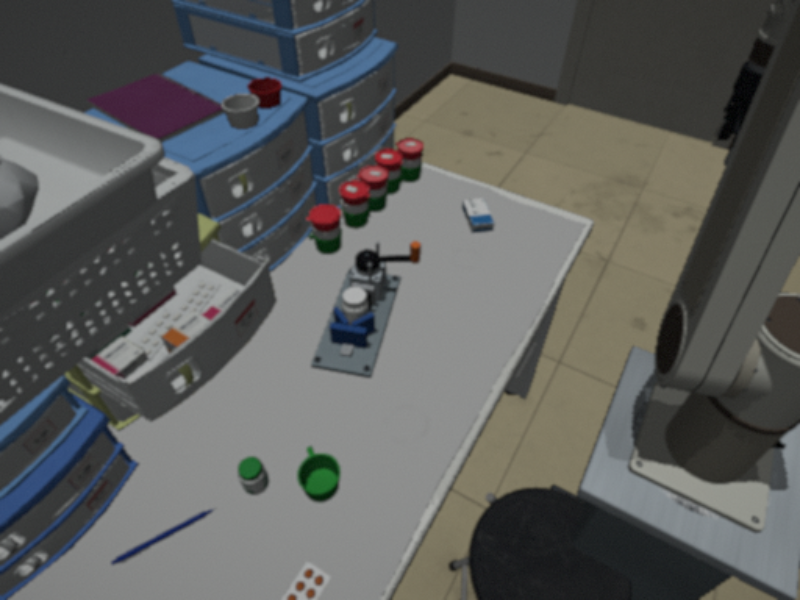

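```bash
python3 - <<'E'
from h import *
a=camera('scene');b=camera('side')
f=lambda c,x,y,z:atz(c,(170+x/2.5,130+y/2.5),z).round(4)
for n,c,P in(('sc',a,[(75,262),(168,276),(215,117)]),('si',b,[(83,302),(185,307),(220,188)])):
    for p in P: print(n,f(c,*p,.012))
r=lambda c,u,v:ray(c,(170+u/2.5,130+v/2.5))
print('knob',tri([r(a,239,78),r(b,247.5,120)]),'hub',tri([r(a,162,91),r(b,169,144)]))
w=camera('wrist');print(w['K'],w['view'])
o=get_obs();print(w['view'][:3,:3]@o['eef_pos']+w['view'][:3,3])
for q in ('green_cup','small_bottle','carton'):
    for c in(a,b):
        s=silhouettes(q,c)[0];ys,xs=np.nonzero(s['region']);print(q,atz(c,(xs.mean(),ys.mean()),.02))
E
```

```text
sc [0.6215 0.193  0.012 ]
sc [0.5246 0.1563 0.012 ]
sc [ 0.6053 -0.079   0.012 ]
si [0.6195 0.2043 0.012 ]
si [0.5259 0.1651 0.012 ]
si [ 0.6067 -0.0784  0.012 ]
knob [ 0.5596205  -0.05121032  0.12302272] hub [ 0.64355779 -0.0179225   0.08799296]
[[306.49376099   0.         251.10967652]
 [  0.         306.49376099 190.20723284]
 [  0.           0.           1.        ]] [[ 2.73637516e-01 -9.61832809e-01 -3.96233441e-04 -5.00600903e-01]
 [-9.20310228e-01 -2.61944201e-01  2.90541424e-01 -3.87875699e-02]
 [-2.79556065e-01 -7.91383758e-02 -9.56862333e-01  3.78959579e-01]
 [ 0.00000000e+00  0.00000000e+00  0.00000000e+00  1.00000000e+00]]
[-0.00069799  0.02916285  0.15763447]
green_cup [0.49016425 0.35131891 0.02      ]
green_cup [0.61909981 0.03465614 0.02      ]
small_bottle [0.5754821  0.40044265 0.02      ]
small_bottle [0.58083606 0.39650178 0.02      ]
carton [ 0.55131218 -0.33286137  0.02      ]
carton [ 0.55448418 -0.32403213  0.02      ]
```

Emit:
drive_tool([
  [[16.3,16.6,0],[0,0,7.15],1],
  [[16.3,16.6,0],[0,0,7.15],1],
  [[16.3,16.6,0],[0,0,7.15],1],
  [[16.3,16.6,0],[0,0,7.15],1],
  [[16.3,16.6,0],[0,0,7.15],1],
  [[16.3,16.6,0],[0,0,7.15],1],
  [[16.3,16.6,0],[0,0,7.15],1],
  [[16.3,16.6,0],[0,0,7.15],1],
])

```text
clock: 2.12
eef_pos: [0.2672, -0.3475, 0.2314]
tool_rot: [0.802, 0.597, 0.0, 0.0]
ft_force: [-0.5, -0.2, -0.5]
grip_width: 0.0854
grasp_force: 0.0
```

```bash
python3 -c "
from h import *
o=get_obs();print(o)"
```

```text
{'clock': 2.1167, 'joint_pos': array([-9.15207976e-01,  1.18293326e-01, -1.45233938e-01,  1.30693015e+00,
        1.36829655e-06,  9.46236279e-01]), 'joint_vel': array([ 0.62691503, -0.08850848, -0.10138992, -0.01848908,  0.00146213,
       -0.86185499]), 'tau': array([-2.71773912e+00, -3.11280549e+01,  2.50257736e+01,  1.64499083e-01,
       -2.49571516e-02,  7.11062718e-01]), 'eef_pos': array([ 0.26721576, -0.34745693,  0.23142154]), 'tool_rot': array([8.02051432e-01, 5.97254946e-01, 3.31289636e-06, 1.69423051e-04]), 'ft_force': array([-0.51665259, -0.17600186, -0.51462431]), 'ft_torque': array([-0.00466261, -0.01113113, -0.03693554]), 'grasp_force': 0.0, 'grip_width': 0.08536893936582102}
```

Emit:
drive_tool([
  [[16.3,16.6,0],[0,0,7.15],1],
  [[16.3,16.6,0],[0,0,7.15],1],
  [[16.3,16.6,0],[0,0,7.15],1],
  [[16.3,16.6,0],[0,0,7.15],1],
  [[16.3,16.6,0],[0,0,7.15],1],
  [[16.3,16.6,0],[0,0,7.15],1],
  [[16.3,16.6,0],[0,0,7.15],1],
  [[16.3,16.6,0],[0,0,7.15],1],
])

```text
clock: 2.78
eef_pos: [0.3977, -0.2146, 0.2314]
tool_rot: [0.418, 0.908, -0.0, 0.0]
ft_force: [-0.5, -0.9, -0.2]
grip_width: 0.0855
grasp_force: 0.0
```

Emit:
drive_tool([
  [[16.3,16.6,0],[0,0,7.15],1],
  [[16.3,16.6,0],[0,0,7.15],1],
  [[16.3,16.6,0],[0,0,7.15],1],
  [[16.3,16.6,0],[0,0,7.15],1],
  [[16.3,16.6,0],[0,0,7.15],1],
  [[16.3,16.6,0],[0,0,7.15],1],
  [[16.3,16.6,0],[0,0,7.15],1],
  [[10,16.6,0],[0,0,7.15],1],
])

```text
clock: 3.45
eef_pos: [0.5225, -0.0817, 0.2312]
tool_rot: [-0.068, 0.998, -0.0, 0.0]
ft_force: [-0.2, -0.5, -0.5]
grip_width: 0.0851
grasp_force: 0.0
```

Emit:
drive_tool([
  [[10,16.6,0],[0,0,7.15],1],
  [[10,16.6,0],[0,0,7.15],1],
  [[0,0,0],[0,0,0],1],
  [[0,0,0],[0,0,0],1],
])

```text
clock: 3.78
eef_pos: [0.5412, -0.0488, 0.231]
tool_rot: [-0.188, 0.982, -0.0, -0.0]
ft_force: [0.2, 0.4, -0.3]
grip_width: 0.0853
grasp_force: 0.0
```

```bash
python3 - <<'E'
from h import *
w=camera('wrist');np.save('w0.npy',w,allow_pickle=True)
im=w['image'].copy()
cv2.imwrite('pics/w0.png',cv2.resize(im[...,::-1],(800,600),interpolation=cv2.INTER_CUBIC))
print(get_obs()['joint_pos'],get_obs()['eef_pos'],get_obs()['tool_rot'])
h=cv2.cvtColor(w['image'],cv2.COLOR_RGB2HSV); m=((h[...,0]>4)&(h[...,0]<20)&(h[...,1]>140)&(h[...,2]>90)).astype(np.uint8)
k,l,s,ce=cv2.connectedComponentsWithStats(m)
for i in range(1,k):
    if s[i,4]>30: print(s[i],ce[i],atz(w,ce[i],.1245),atz(w,ce[i],.142))
print(px(w,[[.56,-.051,.1245],[.641,-.013,.09],[.61,.079,.09]]))
E
```

```text
[-9.09352645e-02  3.27229307e-01  1.22236003e-01  1.36648770e+00
 -4.40486367e-04 -4.68821940e-01] [ 0.54085682 -0.04945322  0.2310828 ] [-1.87821201e-01  9.82203151e-01 -1.17105445e-04 -3.89859597e-04]
[229 203  23  23 420] [240.08333333 214.23095238] [ 0.56615963 -0.04958256  0.1245    ] [ 0.55955361 -0.0515057   0.142     ]
[[241.13313311 207.47456137]
 [247.86175476 275.78124828]
 [339.23175962 280.21078444]]
```

View pics/w0.png

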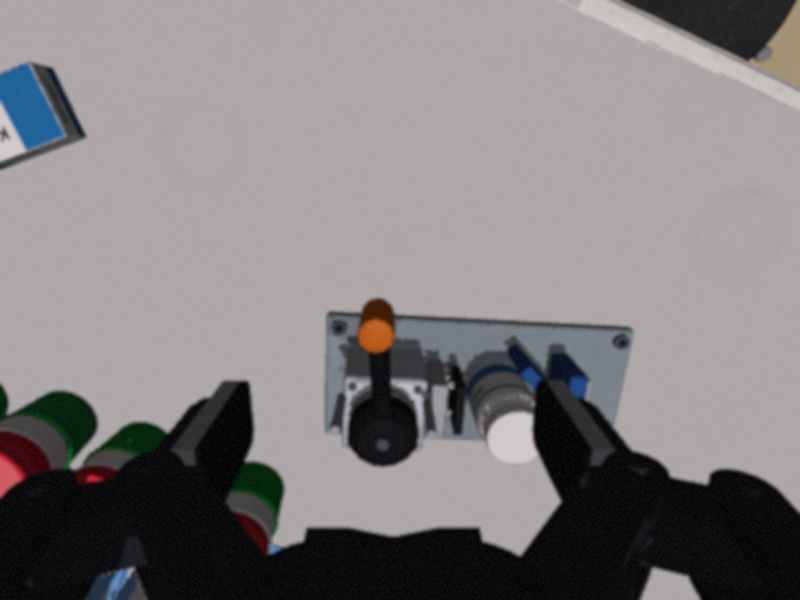

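```bash
python3 - <<'E'
from h import *
w=np.load('w0.npy',allow_pickle=True).item()
g=lambda x,y,z:atz(w,(x*.64,y*.64),z)
A=g(328,313,.012);B=g(632,328,.012);print(A,B,np.linalg.norm(B-A))
yh=(B-A)[:2]/np.linalg.norm((B-A)[:2]);xh=np.array([yh[1],-yh[0]])
c=(A+B)[:2]/2+.055*xh;s=c-.075*yh
print('yaw',np.degrees(np.arctan2(xh[1],xh[0])),'c',c,'spindle',s, 'seat',c+.0215*yh)
print('knob top',g(376,335,.142),'hub?',[g(382,430,z) for z in(.08,.095)],g(382,444,.1))
for z in (.107,.142): print(px(w,[[*(s-.09*xh),z]])/.64)
# lever angle from knob
k=tri([ray(w,(240.5,211))]) if 0 else g(376,335,.142)[:2]
d=k-s;print(np.linalg.norm(d),'q',.875-(np.arctan2(d@-yh*-1*-1,-(d@xh))) )
print('knob in clamp: x',d@xh,'y',d@yh)
E
```

```text
[ 0.60528407 -0.07878541  0.012     ] [0.52648684 0.15256805 0.012     ] 0.24440422913753992
yaw 18.808453396680562 c [0.61794855 0.05462361] spindle [ 0.64212895 -0.01637151] seat [0.61101683 0.07497555]
knob top [ 0.55952293 -0.05103494  0.142     ] hub? [array([ 0.64765343, -0.01444157,  0.08      ]), array([ 0.63868367, -0.01763649,  0.095     ])] [ 0.64547662 -0.01485914  0.1       ]
[[388.49010862 312.69203201]]
[[387.99008272 334.44661458]]
0.08958407858773934 q 0.8059615513389743
knob in clamp: x -0.08937067074383516 y -0.006179833914537476
```

Emit:
drive_tool([
  [[18.8,-1.6,-22],[0,0,1.5],0.6],
  [[0,0,-30],[0,0,0],0.6],
  [[0,0,-30],[0,0,0],0.6],
  [[0,0,-25],[0,0,0],0.6],
  [[0,0,-13],[0,0,0],0.6],
  [[0,0,0],[0,0,0],0.6],
])

```text
clock: 4.33
eef_pos: [0.5564, -0.052, 0.1076]
tool_rot: [-0.2, 0.98, 0.001, -0.004]
ft_force: [-0.1, -0.2, -0.9]
grip_width: 0.051
grasp_force: 0.0
```

```bash
python3 - <<'E'
from h import *
o=get_obs();print(o['eef_pos'],o['ft_force'],o['ft_torque'],o['grip_width'])
w=camera('wrist')
a=camera('side')
cv2.imwrite('pics/w1.png',np.hstack([cv2.resize(w['image'],(400,300)),cv2.resize(a['image'][140:260,180:340],(400,300),interpolation=cv2.INTER_CUBIC)])[...,::-1])
E
```

```text
[ 0.55637445 -0.05199279  0.10757882] [-0.13475242 -0.15445066 -0.85813152] [ 0.03913755 -0.0660616  -0.01029989] 0.05097450327986386
```

View pics/w1.png

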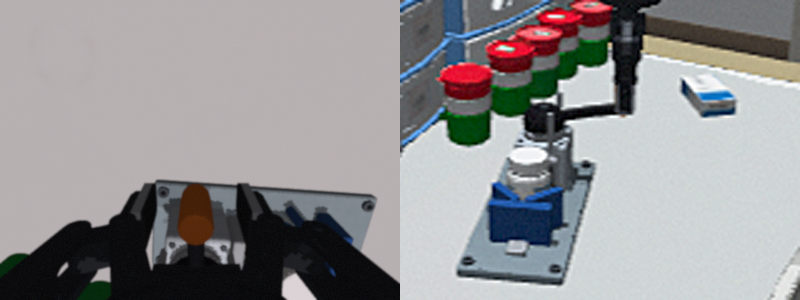

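Emit:
drive_tool([
  [[1.5,0,0],[0,0,0],0.3],
  [[0,0,0],[0,0,0],0.1],
  [[0,0,0],[0,0,0],0],
  [[0,0,0],[0,0,0],0],
  [[0,0,0],[0,0,0],0],
  [[0,0,0],[0,0,0],0],
])

```text
clock: 4.93
eef_pos: [0.5621, -0.0514, 0.1125]
tool_rot: [-0.201, 0.98, -0.001, 0.001]
ft_force: [-0.8, -1.4, 5.6]
grip_width: 0.0185
grasp_force: 58.7
```

```bash
cat >> h.py <<'E'
S=np.array([.6425,-.0155])
def st():
    o=get_obs();p=o['eef_pos'];d=p[:2]-S;f=o['ft_force'];r=np.linalg.norm(d)
    yaw=np.degrees(np.arctan2(d[1],d[0]))%360
    q=o['tool_rot'];tx=np.degrees(2*np.arctan2(q[1],q[0]))%360
    rh=d/r;th=np.array([rh[1],-rh[0]]) # clockwise tangent
    print('t %.2f pos %s r %.1f posyaw %.1f toolx %.1f z %.1f | Fr %.1f Fcw %.1f Fz %.1f Tz %.3f  Mcw %.3f  T %s grip %.1f %.0f'%(o['clock'],(p[:2]*1000).round(1),r*1e3,yaw,tx,p[2]*1e3,f[:2]@rh,f[:2]@th,f[2],o['ft_torque'][2],-o['ft_torque'][2]+r*(f[:2]@th),o['ft_torque'].round(2),o['grip_width']*1e3,o['grasp_force']))
def plan(da,n,r=.09,dz=0):
    "steps for turning lever clockwise by da deg in n rows, from present tool x yaw"
    q=get_obs()['tool_rot'];a0=2*np.arctan2(q[1],q[0]);k=a0-np.radians(np.linspace(0,da,n+1))
    P=r*1e3*np.c_[np.cos(k),np.sin(k)];print([[[*(x.round(1)),dz],[0,0,round(-da/n,2)],0] for x in np.diff(P,axis=0)])
E
python3 -c "
from h import *
st();plan(48,12)"
```

```text
t 4.93 pos [562.1 -51.4] r 88.0 posyaw 204.0 toolx 203.2 z 112.5 | Fr 1.3 Fcw -1.0 Fz 5.6 Tz -0.054  Mcw -0.031  T [-0.19 -0.01 -0.05] grip 18.5 59
[[[np.float64(-2.3), np.float64(5.9), 0], [0, 0, -4.0], 0], [[np.float64(-1.9), np.float64(6.0), 0], [0, 0, -4.0], 0], [[np.float64(-1.4), np.float64(6.1), 0], [0, 0, -4.0], 0], [[np.float64(-1.0), np.float64(6.2), 0], [0, 0, -4.0], 0], [[np.float64(-0.6), np.float64(6.3), 0], [0, 0, -4.0], 0], [[np.float64(-0.1), np.float64(6.3), 0], [0, 0, -4.0], 0], [[np.float64(0.3), np.float64(6.3), 0], [0, 0, -4.0], 0], [[np.float64(0.7), np.float64(6.2), 0], [0, 0, -4.0], 0], [[np.float64(1.2), np.float64(6.2), 0], [0, 0, -4.0], 0], [[np.float64(1.6), np.float64(6.1), 0], [0, 0, -4.0], 0], [[np.float64(2.0), np.float64(5.9), 0], [0, 0, -4.0], 0], [[np.float64(2.4), np.float64(5.8), 0], [0, 0, -4.0], 0]]
```

Emit:
drive_tool([
  [[-1.2,3,0],[0,0,-2],0],
  [[-2.1,5.9,0],[0,0,-4],0],
  [[-1.7,6.1,0],[0,0,-4],0],
  [[-1.2,6.2,0],[0,0,-4],0],
  [[-0.8,6.2,0],[0,0,-4],0],
])

```text
clock: 5.35
eef_pos: [0.555, -0.025, 0.1125]
tool_rot: [-0.043, 0.999, -0.002, 0.001]
ft_force: [-1.5, -4.6, 5.3]
grip_width: 0.018
grasp_force: 58.8
```

```bash
python3 -c "
from h import *
st();plan(24,6)"
```

```text
t 5.35 pos [555. -25.] r 88.0 posyaw 186.2 toolx 185.0 z 112.5 | Fr 1.9 Fcw -4.4 Fz 5.3 Tz 0.220  Mcw -0.607  T [-1.01 -0.03  0.22] grip 18.0 59
[[[np.float64(-0.3), np.float64(6.3), 0], [0, 0, -4.0], 0], [[np.float64(0.1), np.float64(6.3), 0], [0, 0, -4.0], 0], [[np.float64(0.5), np.float64(6.3), 0], [0, 0, -4.0], 0], [[np.float64(1.0), np.float64(6.2), 0], [0, 0, -4.0], 0], [[np.float64(1.4), np.float64(6.1), 0], [0, 0, -4.0], 0], [[np.float64(1.8), np.float64(6.0), 0], [0, 0, -4.0], 0]]
```

Emit:
drive_tool([
  [[-0.3,6.3,0],[0,0,-4],0],
  [[0.1,6.3,0],[0,0,-4],0],
  [[0.5,6.3,0],[0,0,-4],0],
  [[1,6.2,0],[0,0,-4],0],
  [[1.4,6.1,0],[0,0,-4],0],
  [[1.8,6.0,0],[0,0,-4],0],
  [[2.2,5.9,0],[0,0,-4],0],
])

```text
clock: 5.93
eef_pos: [0.5608, 0.018, 0.1122]
tool_rot: [0.2, 0.98, -0.002, 0.0]
ft_force: [-2.7, -4.7, 6.1]
grip_width: 0.0182
grasp_force: 58.9
```

```bash
python3 -c "
from h import *
st();plan(4,2);plan(-8,2);plan(-98,14)"
```

```text
t 5.93 pos [560.8  18. ] r 88.3 posyaw 157.7 toolx 157.0 z 112.2 | Fr 0.7 Fcw -5.4 Fz 6.1 Tz 0.129  Mcw -0.605  T [-1.22  0.34  0.13] grip 18.2 59
[[[np.float64(1.3), np.float64(2.9), 0], [0, 0, -2.0], 0], [[np.float64(1.4), np.float64(2.8), 0], [0, 0, -2.0], 0]]
[[[np.float64(-2.3), np.float64(-5.9), 0], [0, 0, 4.0], 0], [[np.float64(-1.8), np.float64(-6.0), 0], [0, 0, 4.0], 0]]
[[[np.float64(-3.7), np.float64(-10.4), 0], [0, 0, 7.0], 0], [[np.float64(-2.4), np.float64(-10.7), 0], [0, 0, 7.0], 0], [[np.float64(-1.1), np.float64(-10.9), 0], [0, 0, 7.0], 0], [[np.float64(0.3), np.float64(-11.0), 0], [0, 0, 7.0], 0], [[np.float64(1.6), np.float64(-10.9), 0], [0, 0, 7.0], 0], [[np.float64(2.9), np.float64(-10.6), 0], [0, 0, 7.0], 0], [[np.float64(4.2), np.float64(-10.2), 0], [0, 0, 7.0], 0], [[np.float64(5.4), np.float64(-9.6), 0], [0, 0, 7.0], 0], [[np.float64(6.5), np.float64(-8.8), 0], [0, 0, 7.0], 0], [[np.float64(7.6), np.float64(-8.0), 0], [0, 0, 7.0], 0], [[np.float64(8.5), np.float64(-7.0), 0], [0, 0, 7.0], 0], [[np.float64(9.3), np.float64(-5.9), 0], [0, 0, 7.0], 0], [[np.float64(9.9), np.float64(-4.7), 0], [0, 0, 7.0], 0], [[np.float64(10.4), np.float64(-3.5), 0], [0, 0, 7.0], 0]]
```

Emit:
drive_tool([
  [[-1.1,-2.9,0],[0,0,2],0],
  [[0,0,4],[0,0,0],0],
  [[0,0,4],[0,0,0],0],
  [[0,0,3],[0,0,0],0],
  [[0,0,0],[0,0,0],0],
])

```text
clock: 6.35
eef_pos: [0.5608, 0.0154, 0.1217]
tool_rot: [0.181, 0.983, -0.001, 0.001]
ft_force: [4.5, -3.3, -5.8]
grip_width: 0.018
grasp_force: 59.1
```

```bash
python3 -c "
from h import *
st()"
```

```text
t 6.35 pos [560.8  15.4] r 87.3 posyaw 159.3 toolx 159.1 z 121.7 | Fr -5.4 Fcw -1.5 Fz -5.8 Tz -0.097  Mcw -0.030  T [-0.7  -0.88 -0.1 ] grip 18.0 59
```

```bash
python3 -c "
from h import *
plan(-84,14,r=.089)" | sed 's/np.float64//g'
```

```text
[[[(-2.9), (-8.9), 0], [0, 0, 6.0], 0], [[(-1.9), (-9.1), 0], [0, 0, 6.0], 0], [[(-1.0), (-9.3), 0], [0, 0, 6.0], 0], [[(0.0), (-9.3), 0], [0, 0, 6.0], 0], [[(1.0), (-9.3), 0], [0, 0, 6.0], 0], [[(2.0), (-9.1), 0], [0, 0, 6.0], 0], [[(2.9), (-8.9), 0], [0, 0, 6.0], 0], [[(3.8), (-8.5), 0], [0, 0, 6.0], 0], [[(4.7), (-8.1), 0], [0, 0, 6.0], 0], [[(5.5), (-7.5), 0], [0, 0, 6.0], 0], [[(6.2), (-6.9), 0], [0, 0, 6.0], 0], [[(6.9), (-6.2), 0], [0, 0, 6.0], 0], [[(7.5), (-5.5), 0], [0, 0, 6.0], 0], [[(8.1), (-4.6), 0], [0, 0, 6.0], 0]]
```

Emit:
drive_tool([
  [[-3.6,-8.7,0],[0,0,6],0],
  [[-2.5,-9,0],[0,0,6],0],
  [[-1.5,-9.2,0],[0,0,6],0],
])

```text
clock: 6.6
eef_pos: [0.5549, -0.0116, 0.1218]
tool_rot: [0.022, 1.0, -0.001, 0.002]
ft_force: [9.5, -2.3, -6.6]
grip_width: 0.0178
grasp_force: 59.1
```

```bash
python3 -c "
from h import *
st();plan(-66,11,r=.089)" | sed 's/np.float64//g'
```

```text
t 6.60 pos [554.9 -11.6] r 87.6 posyaw 177.5 toolx 177.4 z 121.8 | Fr -9.6 Fcw -1.9 Fz -6.6 Tz -0.204  Mcw 0.041  T [-0.61 -1.94 -0.2 ] grip 17.8 59
[[[(0.1), (-9.3), 0], [0, 0, 6.0], 0], [[(1.0), (-9.3), 0], [0, 0, 6.0], 0], [[(2.0), (-9.1), 0], [0, 0, 6.0], 0], [[(2.9), (-8.8), 0], [0, 0, 6.0], 0], [[(3.9), (-8.5), 0], [0, 0, 6.0], 0], [[(4.7), (-8.0), 0], [0, 0, 6.0], 0], [[(5.5), (-7.5), 0], [0, 0, 6.0], 0], [[(6.3), (-6.9), 0], [0, 0, 6.0], 0], [[(7.0), (-6.2), 0], [0, 0, 6.0], 0], [[(7.6), (-5.4), 0], [0, 0, 6.0], 0], [[(8.1), (-4.6), 0], [0, 0, 6.0], 0]]
```

Emit:
drive_tool([
  [[1.1,-9.3,0],[0,0,6],0],
  [[2,-9.3,0],[0,0,6],0],
  [[2.5,-9.1,0],[0,0,6],0],
  [[2.9,-8.8,0],[0,0,6],0],
  [[3.9,-8.5,0],[0,0,6],0],
  [[4.7,-8,0],[0,0,6],0],
])

```text
clock: 7.1
eef_pos: [0.5701, -0.0639, 0.121]
tool_rot: [-0.288, 0.958, 0.0, 0.0]
ft_force: [3.6, 0.0, -6.8]
grip_width: 0.0179
grasp_force: 59.2
```

```bash
python3 -c "
from h import *
st();plan(-30,5,r=.089)" | sed 's/np.float64//g'
```

```text
t 7.10 pos [570.1 -63.9] r 87.1 posyaw 213.8 toolx 213.4 z 121.0 | Fr -3.0 Fcw -2.0 Fz -6.8 Tz -0.251  Mcw 0.076  T [-0.18 -0.87 -0.25] grip 17.9 59
[[[(5.5), (-7.5), 0], [0, 0, 6.0], 0], [[(6.3), (-6.9), 0], [0, 0, 6.0], 0], [[(7.0), (-6.2), 0], [0, 0, 6.0], 0], [[(7.6), (-5.4), 0], [0, 0, 6.0], 0], [[(8.1), (-4.6), 0], [0, 0, 6.0], 0]]
```

Emit:
drive_tool([
  [[5.5,-7.5,0],[0,0,6],0],
  [[5.4,-5.9,0],[0,0,5],0],
  [[3,-3,0],[0,0,2.6],0],
  [[0,0,0],[0,0,0],0],
])

```text
clock: 7.43
eef_pos: [0.5837, -0.0798, 0.1205]
tool_rot: [-0.397, 0.918, 0.001, -0.0]
ft_force: [3.5, 0.3, -6.9]
grip_width: 0.018
grasp_force: 59.2
```

```bash
python3 -c "
from h import *
st()"
```

```text
t 7.43 pos [583.7 -79.8] r 87.2 posyaw 227.6 toolx 226.8 z 120.5 | Fr -2.6 Fcw -2.4 Fz -6.9 Tz -0.114  Mcw -0.092  T [ 0.04 -0.63 -0.11] grip 18.0 59
```

Emit:
drive_tool([
  [[0,0,-4],[0,0,0],0],
  [[0,0,-4],[0,0,0],0],
  [[0,0,-3],[0,0,0],0],
  [[0,0,0],[0,0,0],0],
])

```text
clock: 7.77
eef_pos: [0.5833, -0.0806, 0.1127]
tool_rot: [-0.397, 0.918, -0.001, 0.0]
ft_force: [-1.7, -2.1, 6.3]
grip_width: 0.018
grasp_force: 60.5
```

```bash
python3 -c "
from h import *
st();plan(16,8,r=.09)" | sed 's/np.float64//g'
```

```text
t 7.77 pos [583.3 -80.6] r 88.0 posyaw 227.7 toolx 226.7 z 112.7 | Fr 2.7 Fcw -0.2 Fz 6.3 Tz -0.014  Mcw -0.003  T [-0.41  0.18 -0.01] grip 18.0 61
[[[(-2.2), (2.2), 0], [0, 0, -2.0], 0], [[(-2.2), (2.3), 0], [0, 0, -2.0], 0], [[(-2.1), (2.3), 0], [0, 0, -2.0], 0], [[(-2.0), (2.4), 0], [0, 0, -2.0], 0], [[(-1.9), (2.5), 0], [0, 0, -2.0], 0], [[(-1.8), (2.5), 0], [0, 0, -2.0], 0], [[(-1.7), (2.6), 0], [0, 0, -2.0], 0], [[(-1.7), (2.7), 0], [0, 0, -2.0], 0]]
```

Emit:
drive_tool([
  [[-2.2,2.2,0],[0,0,-2],0],
  [[-2.2,2.3,0],[0,0,-2],0],
  [[-2.1,2.3,0],[0,0,-2],0],
  [[-2,2.4,0],[0,0,-2],0],
  [[-1.9,2.5,0],[0,0,-2],0],
])

```text
clock: 8.18
eef_pos: [0.5735, -0.0697, 0.1131]
tool_rot: [-0.314, 0.949, -0.002, 0.001]
ft_force: [0.2, -6.4, 3.8]
grip_width: 0.0186
grasp_force: 60.3
```

```bash
python3 -c "
from h import *
st();plan(30,15,r=.09)" | sed 's/np.float64//g'
```

```text
t 8.18 pos [573.5 -69.7] r 87.7 posyaw 218.1 toolx 216.7 z 113.1 | Fr 3.8 Fcw -5.2 Fz 3.8 Tz 0.185  Mcw -0.639  T [-1.11 -0.14  0.18] grip 18.6 60
[[[(-1.8), (2.6), 0], [0, 0, -2.0], 0], [[(-1.7), (2.6), 0], [0, 0, -2.0], 0], [[(-1.6), (2.7), 0], [0, 0, -2.0], 0], [[(-1.6), (2.7), 0], [0, 0, -2.0], 0], [[(-1.5), (2.8), 0], [0, 0, -2.0], 0], [[(-1.4), (2.8), 0], [0, 0, -2.0], 0], [[(-1.3), (2.9), 0], [0, 0, -2.0], 0], [[(-1.2), (2.9), 0], [0, 0, -2.0], 0], [[(-1.1), (3.0), 0], [0, 0, -2.0], 0], [[(-1.0), (3.0), 0], [0, 0, -2.0], 0], [[(-0.8), (3.0), 0], [0, 0, -2.0], 0], [[(-0.7), (3.1), 0], [0, 0, -2.0], 0], [[(-0.6), (3.1), 0], [0, 0, -2.0], 0], [[(-0.5), (3.1), 0], [0, 0, -2.0], 0], [[(-0.4), (3.1), 0], [0, 0, -2.0], 0]]
```

Emit:
drive_tool([
  [[-1.8,2.6,-1],[0,0,-2],0],
  [[-1.7,2.6,0],[0,0,-2],0],
  [[-1.6,2.7,0],[0,0,-2],0],
])

```text
clock: 8.43
eef_pos: [0.568, -0.0622, 0.1126]
tool_rot: [-0.264, 0.964, -0.003, 0.001]
ft_force: [-3.1, -5.7, 6.1]
grip_width: 0.0182
grasp_force: 60.7
```

```bash
python3 -c "
from h import *
st()"
```

```text
t 8.43 pos [568.  -62.2] r 87.9 posyaw 212.1 toolx 210.6 z 112.6 | Fr 5.6 Fcw -3.2 Fz 6.1 Tz 0.203  Mcw -0.483  T [-1.32  0.25  0.2 ] grip 18.2 61
```

Emit:
drive_tool([
  [[-1.6,2.7,0],[0,0,-2],0],
  [[-1.5,2.8,0],[0,0,-2],0],
  [[-1.4,2.8,0],[0,0,-2],0],
])

```text
clock: 8.68
eef_pos: [0.5634, -0.0539, 0.1125]
tool_rot: [-0.213, 0.977, -0.003, 0.001]
ft_force: [-2.5, -6.6, 6.7]
grip_width: 0.018
grasp_force: 60.7
```

```bash
python3 -c "
from h import *
st()"
```

```text
t 8.68 pos [563.4 -53.9] r 87.9 posyaw 205.9 toolx 204.6 z 112.5 | Fr 5.1 Fcw -4.8 Fz 6.7 Tz 0.196  Mcw -0.621  T [-1.27  0.23  0.2 ] grip 18.0 61
```

Emit:
drive_tool([
  [[-1.3,2.9,0],[0,0,-2],0],
  [[-1.2,2.9,0],[0,0,-2],0],
  [[-1.1,3.0,0],[0,0,-2],0],
])

```text
clock: 8.93
eef_pos: [0.5597, -0.0451, 0.1124]
tool_rot: [-0.162, 0.987, -0.003, 0.001]
ft_force: [-1.9, -6.4, 7.1]
grip_width: 0.0181
grasp_force: 60.7
```

```bash
python3 -c "
from h import *
st()"
```

```text
t 8.93 pos [559.7 -45.1] r 87.9 posyaw 199.7 toolx 198.6 z 112.4 | Fr 3.9 Fcw -5.4 Fz 7.1 Tz 0.117  Mcw -0.588  T [-1.35  0.28  0.12] grip 18.1 61
```

Emit:
drive_tool([
  [[-1.1,3.0,0],[0,0,-2],0],
  [[-1.0,3,0],[0,0,-2],0],
  [[-0.9,3,0],[0,0,-2],0],
])

```text
clock: 9.18
eef_pos: [0.557, -0.0361, 0.1124]
tool_rot: [-0.11, 0.994, -0.003, 0.001]
ft_force: [-1.0, -7.4, 5.7]
grip_width: 0.0182
grasp_force: 60.6
```

```bash
python3 -c "
from h import *
st();plan(20,10)"|sed s/np.float64//g
```

```text
t 9.18 pos [557.  -36.1] r 87.9 posyaw 193.6 toolx 192.6 z 112.4 | Fr 2.7 Fcw -6.9 Fz 5.7 Tz 0.101  Mcw -0.712  T [-1.43  0.05  0.1 ] grip 18.2 61
[[[(-0.6), (3.1), 0], [0, 0, -2.0], 0], [[(-0.5), (3.1), 0], [0, 0, -2.0], 0], [[(-0.4), (3.1), 0], [0, 0, -2.0], 0], [[(-0.3), (3.1), 0], [0, 0, -2.0], 0], [[(-0.2), (3.1), 0], [0, 0, -2.0], 0], [[(-0.1), (3.1), 0], [0, 0, -2.0], 0], [[(0.0), (3.1), 0], [0, 0, -2.0], 0], [[(0.1), (3.1), 0], [0, 0, -2.0], 0], [[(0.2), (3.1), 0], [0, 0, -2.0], 0], [[(0.3), (3.1), 0], [0, 0, -2.0], 0]]
```

Emit:
drive_tool([
  [[-0.6,3.1,0],[0,0,-2],0],
  [[-0.5,3.1,0],[0,0,-2],0],
  [[-0.4,3.1,0],[0,0,-2],0],
])

```text
clock: 9.43
eef_pos: [0.5553, -0.027, 0.1123]
tool_rot: [-0.058, 0.998, -0.003, 0.001]
ft_force: [-1.9, -7.3, 6.6]
grip_width: 0.0181
grasp_force: 60.6
```

```bash
python3 - <<'E'
from h import *
st()
w=camera('wrist')
cv2.imwrite('pics/w2.png',cv2.resize(w['image'][200:384,200:440],(780,598),interpolation=cv2.INTER_CUBIC)[...,::-1])
st()
E
```

```text
t 9.43 pos [555.3 -27. ] r 88.0 posyaw 187.5 toolx 186.6 z 112.3 | Fr 2.9 Fcw -6.9 Fz 6.6 Tz 0.122  Mcw -0.733  T [-1.52  0.23  0.12] grip 18.1 61
t 9.48 pos [555.2 -26.5] r 88.0 posyaw 187.2 toolx 186.6 z 112.4 | Fr 2.2 Fcw -5.7 Fz 7.1 Tz 0.020  Mcw -0.521  T [-1.47  0.22  0.02] grip 18.3 61
```

View pics/w2.png

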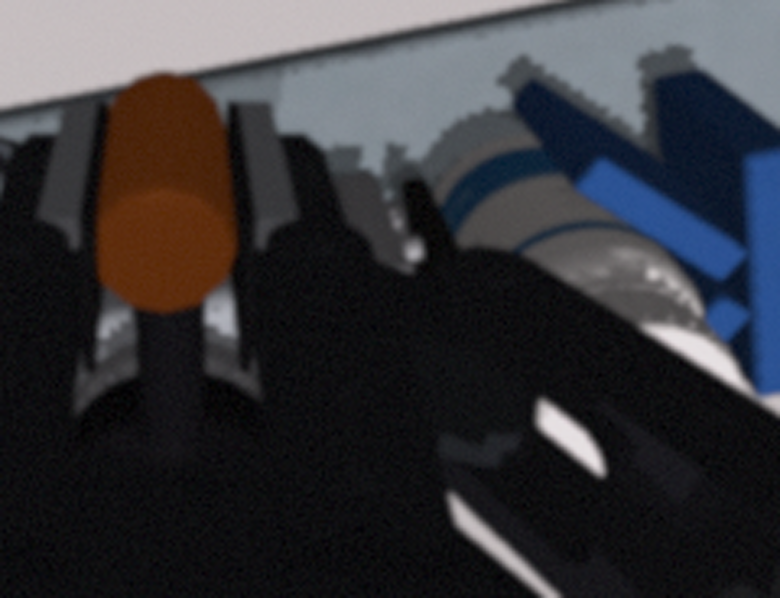

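Emit:
drive_tool([
  [[-0.3,3.1,0],[0,0,-2],0],
  [[-0.2,3.1,0],[0,0,-2],0],
  [[-0.1,3.1,0],[0,0,-2],0],
])

```text
clock: 9.73
eef_pos: [0.5545, -0.0178, 0.1123]
tool_rot: [-0.005, 1.0, -0.003, 0.001]
ft_force: [-3.3, -7.4, 6.4]
grip_width: 0.0183
grasp_force: 60.7
```

```bash
python3 -c "
from h import *
st()"
```

```text
t 9.73 pos [554.5 -17.8] r 88.0 posyaw 181.5 toolx 180.6 z 112.3 | Fr 3.5 Fcw -7.3 Fz 6.4 Tz 0.175  Mcw -0.816  T [-1.56  0.22  0.18] grip 18.3 61
```

Emit:
drive_tool([
  [[0,3.1,0],[0,0,-2],0],
  [[0.1,3.1,0],[0,0,-2],0],
])

```text
clock: 9.9
eef_pos: [0.5545, -0.0116, 0.1122]
tool_rot: [0.03, 1.0, -0.003, 0.001]
ft_force: [-2.5, -7.2, 6.2]
grip_width: 0.0179
grasp_force: 60.7
```

```bash
python3 -c "
from h import *
st()"
```

```text
t 9.90 pos [554.5 -11.6] r 88.1 posyaw 177.5 toolx 176.6 z 112.2 | Fr 2.1 Fcw -7.3 Fz 6.2 Tz 0.176  Mcw -0.824  T [-1.66  0.31  0.18] grip 17.9 61
```

Emit:
drive_tool([
  [[0.2,3.1,0],[0,0,-2],0],
  [[0.3,3.1,0],[0,0,-2],0],
])

```text
clock: 10.07
eef_pos: [0.5549, -0.0055, 0.1122]
tool_rot: [0.064, 0.998, -0.003, 0.001]
ft_force: [-1.6, -7.6, 5.8]
grip_width: 0.018
grasp_force: 60.7
```

```bash
python3 -c "
from h import *
st()"
```

```text
t 10.07 pos [554.9  -5.5] r 88.1 posyaw 173.5 toolx 172.6 z 112.2 | Fr 0.8 Fcw -7.7 Fz 5.8 Tz 0.096  Mcw -0.776  T [-1.74  0.33  0.1 ] grip 18.0 61
```

Emit:
drive_tool([
  [[0,0,0],[0,0,0],0],
  [[0,0,0],[0,0,0],0],
])

```text
clock: 10.23
eef_pos: [0.555, -0.0053, 0.1122]
tool_rot: [0.063, 0.998, -0.003, 0.001]
ft_force: [-3.6, -6.6, 6.4]
grip_width: 0.0185
grasp_force: 60.7
```

```bash
python3 -c "
from h import *
st()"
```

```text
t 10.23 pos [555.   -5.3] r 88.1 posyaw 173.4 toolx 172.7 z 112.2 | Fr 2.8 Fcw -7.0 Fz 6.4 Tz 0.142  Mcw -0.757  T [-1.53  0.36  0.14] grip 18.5 61
```

Emit:
drive_tool([
  [[0,-0.5,0],[0,0,0],0.3],
  [[0,0,0],[0,0,0],0.5],
  [[0,0,0],[0,0,0],0.6],
  [[0,0,0],[0,0,0],0.6],
])

```text
clock: 10.57
eef_pos: [0.5548, -0.003, 0.1102]
tool_rot: [0.063, 0.998, 0.0, -0.0]
ft_force: [0.1, 0.0, -0.3]
grip_width: 0.0514
grasp_force: 0.0
```

```bash
python3 -c "
from h import *
st()"
```

```text
t 10.57 pos [554.8  -3. ] r 88.6 posyaw 171.9 toolx 172.8 z 110.2 | Fr -0.1 Fcw 0.0 Fz -0.3 Tz -0.051  Mcw 0.056  T [-0.01 -0.03 -0.05] grip 51.4 0
```

Free; rise straight up and check.

Emit:
drive_tool([
  [[0,0,15],[0,0,0],0.6],
  [[0,0,25],[0,0,0],0.6],
  [[0,0,30],[0,0,0],0.6],
  [[0,0,30],[0,0,0],0.6],
  [[-20,0,20],[0,0,0],0.6],
  [[-20,0,0],[0,0,0],0.6],
  [[0,0,0],[0,0,0],0.6],
])

```text
clock: 11.15
eef_pos: [0.513, -0.0031, 0.2319]
tool_rot: [0.063, 0.998, 0.0, 0.0]
ft_force: [-0.7, -0.5, -0.4]
grip_width: 0.0513
grasp_force: 0.0
```

```bash
python3 - <<'E'
from h import *
w=camera('wrist');a=camera('side')
cv2.imwrite('pics/w3.png',np.hstack([cv2.resize(w['image'][150:330,180:420],(400,300),interpolation=cv2.INTER_CUBIC),cv2.resize(a['image'][140:260,180:340],(400,300),interpolation=cv2.INTER_CUBIC)])[...,::-1])
st()
E
```

```text
t 11.25 pos [514.8  -3.2] r 128.3 posyaw 174.5 toolx 172.8 z 230.5 | Fr 0.4 Fcw 0.3 Fz -0.1 Tz 0.020  Mcw 0.016  T [-0.02  0.03  0.02] grip 51.0 0
```

View pics/w3.png

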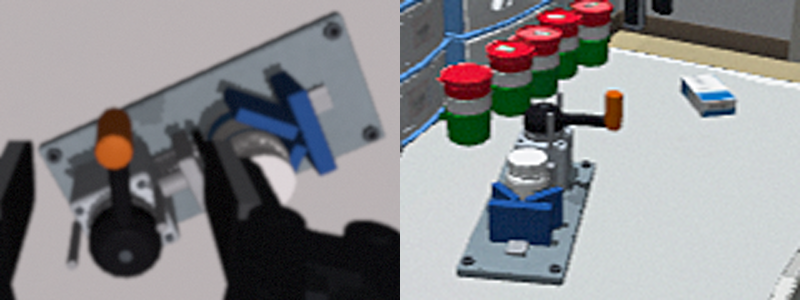

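The pictures show the bottle upright in the V block and the knob free at left (115,150), with the lever down on its hub and the gripper clear.

```bash
python3 -c "
from workcell import *
print(job_done())"
```

```text
the job is handed in; nothing more can be done
None
```

I clamped the bottle at an estimated 27–35 N, judged from the felt lever moment and the turn past the pinch. The lever is let go and looks seated, the bottle stands upright in the V block, and the job is handed in; the hand-in returned no verdict.

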